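# Hold a hardwood bar on the sawing board with one diagonal push

## Task

Set the dark-red bar up for sawing: lay it flat on the sawing board with one end against the black stop block, then take the orange-handled push block, hook its rebate over the bar's top edge away from the fence, between saw slot and stop, and with one diagonal push hold the bar firmly against fence and bed together. Finish while still holding that push, with the bar still up to the stop and the gripper itself off the bar, so that a workmate can saw. Do not shift the stop, and leave the saw, the square and the incense bundle where they are.

Things in the scene. Friction and masses are not known exactly. Their poses are not given: they have to be found in the camera images.
- saw_board: Sawing board, fixed to the table; 170 (x) x 320 (y) x 18 mm thick plywood slab, its position and turn on the table vary. Origin: centre of its underside, on the table. Its x axis points from its open front (robot side) squarely to the fence, y runs along the fence towards the end where the stop block is, z up. The bed (upper face) is at z = 18 mm.
- bed: The plywood bed of the sawing board, fixed to it; same origin and axes as saw_board; its upper face is at z = 18 mm.
- fence: Aluminium fence fixed along the far side of the bed; same origin and axes as saw_board. Its working face is the plane x = +50 mm, it is 25 mm thick, 320 mm long and rises 40 mm above the bed (top at z = 58 mm). The narrow saw slot splits it at y = -70 mm.
- fence_face (a point): Point on the fence's working face at bed height (board x = 50, y = 0, z = 18 mm); axes as the board.
- slot (a point): Middle of the saw slot, the dark 3 mm line across the bed at board y = -70 mm, at bed height; axes as the board.
- stop_face (a point): Point at bed height on the stop block's working face (it looks to board -y), where the bar's end comes; axes as the board. The black block is 30 mm wide along y, 36 mm tall and reaches 60 mm out from the fence (board x -10 to 50 mm); its saddle over the fence tops out 65 mm above the table. Clamped by a red knob behind; stands pushes up to about 80 N.
- stop (a joint): Setting of the stop block along the fence in m, 0 to 0.07: the cut length from slot to stop is 0.130 m plus this value. Clamped; differs from start to start.
- bar: Loose dark-red hardwood bar, 42 (x) x 220 (y, its length) x 32 mm (z), 0.18 to 0.29 kg. Origin: centre of its underside. Starts lying flat on the table to one side of the board, left or right; both ends are alike. Set down by a gripper it needs some 30 mm between it and the fence for the finger.
- push_block: Loose push block, 0.22 kg, starts standing on its heel on the other side of the board. Origin: centre of the heel's underside; z up, x towards the rebate. Plywood, 70 mm long (y): heel x -22 to 22, z 0 to 18 mm; above it the body x -22 to 52, z 18 to 36 mm, so that a rebate 30 mm deep and 18 mm high is left under its front. Upright orange handle on top.
- rebate (a point): Inside corner of the push block's rebate, mid-length (block x = 22, z = 18 mm); axes as the block. The rubber-lined soffit (facing down, 30 mm deep in x) comes on the bar's top, the heel's front face (below the corner) against the bar's side. A firm hold is about 12 to 18 N down and 10 to 15 N towards the fence (friction on the bed takes part of it).
- handle (a point): Grip point of the push block's handle (block x = -6, z = 62 mm); axes as the block. The handle is 26 mm thick in x, 66 mm long in y, from z = 36 to 93 mm with a rounded top; grip it across its thickness from above. A push along the line from here to the rebate corner does not tip the block in the grip.
- bundle: Bystander: loose bundle of dark-red incense sticks in a yellow sleeve, 40 mm thick, 230 mm long (y). Origin: centre of underside.
- saw: Bystander: loose hand saw lying flat, 370 mm long (y), blade to +y, 18 mm high at its wooden handle. Origin: on the table where handle and blade meet.
- square: Bystander: loose try square lying flat; dark wooden stock 115 mm (y), steel blade 150 mm to its x side, 15 mm high. Origin: centre of the stock's underside.

How it is judged:
At the end, for the whole second after the job is handed in: Bar at rest, flat on the bed, within 2.5 mm of the fence and 3.5 mm of the stop, pressing the fence over 3 N and the bed over 5 N; the held push block, square within 0.15 rad, its rebate corner within 5 mm of the bar's edge, between slot and stop, presses it over 6 N, off the board; arm off the bar (angle between bar's own z axis and vertical below 0.03 rad and angle between the y axis of bar and the y axis of saw_board, either way round below 0.02 rad and z of bar in the frame of saw_board between 0.016 and 0.0195 m and x of bar in the frame of fence_face above -0.0235 m and y of bar in the frame of stop_face between -0.1135 and -0.108 m and contact force between bar and fence above 3 N and contact force between bar and bed above 5 N and contact force between push_block and bar above 6 N and contact force between the fingers and push_block above 2 N and contact force between the arm and bar below 0.2 N and contact force between push_block and saw_board below 0.5 N and angle between the x axis of push_block and the x axis of saw_board, either way round below 0.15 rad and x of rebate in the frame of fence_face between -0.047 and -0.039 m and z of rebate in the frame of fence_face between 0.027 and 0.037 m and y of push_block in the frame of slot above 0.037 m and y of push_block in the frame of stop_face below -0.033 m and linear speed of bar below 0.005 m/s and linear speed of push_block below 0.01 m/s); the arm keeps its last pose, push and grip.
It fails at once if the stop block's setting is shifted by more than 3 mm (distance of stop_face from where it was at the start of the episode above 0.003 m).
It fails at once if a bystander (bundle, saw, square) is moved by more than 15 mm (distance of any of bundle, saw, square from where it was at the start of the episode above 0.015 m).
It also fails if it takes over 51 s, if anything falls off the work surface, if the arm or the gripper's body presses on something with over 40 N, if the wrist force passes 120 N, or if a joint passes its speed limit or range.

## Robot

A 7-joint arm with a two-finger parallel gripper is mounted at the origin on the work surface. World frame = base frame: x ahead of the robot, y to its left, z up, the work surface at z = 0. Lengths are in m, angles in rad, forces in N, time in s.
With the tool pointing down it reaches from about 0.425 to 0.875 m from the base axis. Payload 4.7 kg.
Tool frame: the origin (TCP) lies at the very end of the fingers, on their centre line; the grasp point (between the pads) lies 19 mm behind it; z points along the fingers, y is the line along which they close (so a half turn about z gives the same grasp; the last joint's range is limited). The gripper opens to 87 mm and grips with 3 to 60 N. Pads are 19 mm wide; open, the fingers measure 117 mm over their backs; the gripper's body (75 mm by 190 mm) begins 51 mm behind the grasp point.
Start: joints at [-1.237, 0.321, -0.07, 1.45, 0.023, 1.371, -0.057], TCP at [0.204, 0.617, 0.223] pointing down, gripper open.
Joint ranges: [-2.86, 2.86], [-0.3, 2.09], [-1.38, 1.24], [0.06, 2.45], [-1.56, 4.7], [0.09, 2.05], [-2.69, 2.69]. Speed limits (rad/s): [2.57, 2.57, 3.14, 3.14, 3.14, 3.14, 3.14].

## Interface

Orientations are given as a rotation vector (axis times angle).
In Python, from bench import ctrl, get_image, job gives the robot as it stands.
- The arm moves only by the shell command python3 -m crank 'ROWS' [FORCE]. ROWS is JSON, a list that holds one entry, the list of rows, each a list of 5 numbers: the shift along the tool's x, y, z in mm, then the turn about the tool's z in rad, then the closure, from -1 (fully open) to 1 (shut), so that 0 is half open. A call has 1 to 10 rows; each row shifts and turns the commanded pose from where the row before left it, along the tool's axes as they then stand; what a row does not reach is not made up. A row lasts 1/12 s, in which the tool goes at most 41.7 mm and 7.16 degrees, less where a joint would pass 70% of its speed; a pose out of reach is approached as far as the arm can. A call with a gripper value outside its range is refused whole. The fingers move at their own pace and stop on an object; FORCE is the grip in N (left out, the last holds). Time passes only in rows, so rows that do not move let the fingers close. It gives the time, the measured TCP pose, the force, the opening and the grip force at its end, in the units of the state.
- ctrl.get_state(): the state, without advancing time (a new reading comes with each control period).
- get_image(name): name is "scene" or "top"; returns a dict with "pixels" (384x512x3 uint8, red, green, blue), "fx", "fy", "cx", "cy" (pixels), "T" (4x4, takes a point from camera to world coordinates). Camera axes: x right, y down, z forward; pixel columns grow to the right and rows downward; lengths in m; the calibration is good to about 2 mm. A picture is of the moment at which its call begins. There is no depth.
- job.close_job(): hands the job in; it is judged then, once.
The state is a dict: "time": time; "joint_positions": joint angles; "qd": joint speeds; "joint_torque": joint torques, N m; "position": TCP position; "tool_rot": TCP orientation; "ft_force": force on the tool from outside, world axes, zero at the start; "torque": the same for the moment, N m; "grip_width": opening from 0.0 (shut) to 1.0 (fully open); "grip_force": force on a finger pad.
Only numpy, scipy, OpenCV 4.12 (cv2) and the standard library are available. Lean on these libraries where they do the work, as an engineer would, in place of code of your own. Each camera call takes 0.05 s, during which the arm holds its last target. There are 200 camera calls.

## Working session

There is one attempt and no reset: what is moved stays moved. The work goes in short steps, Python scripts to look and compute and a shell command to move; the robot and the scene stay as the last step left them, time stands still between calls to the robot, and variables do not carry over. Pictures are saved under pics/ and viewed, at most 10 in all, crops included, and the job is handed in when it is done.

```bash
mkdir -p pics; ls
python3 - <<'E'
from bench import ctrl,get_image
import cv2,numpy as np
for n in("top","scene"):
    d=get_image(n);cv2.imwrite(f"pics/{n}0.png",d["pixels"][:,:,::-1]);np.savez(f"{n}0.npz",**d)
    print(n,d["fx"],d["fy"],d["cx"],d["cy"],np.round(d["T"],3).tolist())
s=ctrl.get_state();print(s)
E
```

```text
pics
top 465.438029589756 465.438029589756 254.86179544354258 182.27242696726142 [[-0.012, -0.998, 0.056, 0.525], [-1.0, 0.012, -0.01, 0.016], [0.009, -0.056, -0.998, 1.301], [0.0, 0.0, 0.0, 1.0]]
scene 413.28687138495263 413.28687138495263 251.73774634150513 188.91605386131522 [[-0.882, 0.322, -0.343, 1.03], [0.471, 0.61, -0.638, 0.798], [0.004, -0.724, -0.689, 0.934], [0.0, 0.0, 0.0, 1.0]]
{'time': 0.1, 'joint_positions': array([-1.2368925 ,  0.32170732, -0.07008376,  1.45152425,  0.02261406,
        1.37074882, -0.05687125]), 'qd': array([-0.00083567, -0.00248669,  0.00103391, -0.00398483, -0.00011242,
        0.00038871, -0.00066843]), 'joint_torque': array([ 4.92714605e-05, -4.92571843e+01, -4.05557211e-01, -3.13393342e+01,
       -6.40147808e-02,  3.96600366e-02,  7.78519529e-05]), 'position': array([0.20425195, 0.61658744, 0.22161227]), 'tool_rot': array([-5.00094596e-01, -3.10137834e+00,  2.50349165e-03]), 'ft_force': array([-0.05204257,  0.36563033, -0.28123399]), 'torque': array([-0.01734685, -0.04859856, -0.01874419]), 'grip_force': 0.0, 'grip_width': 1.0034020319926977}
```

View pics/top0.png

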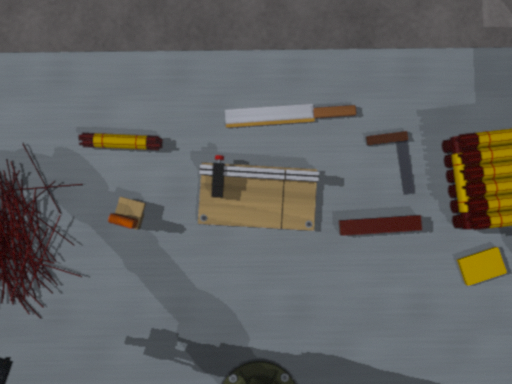

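View pics/scene0.png

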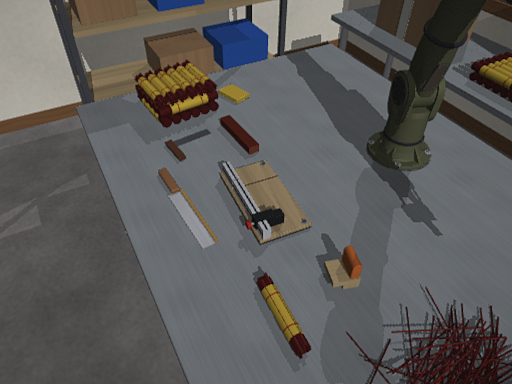

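The top picture shows the bar at about (380,225), the board centred at (258,197) with its stop at (218,178) and slot at x≈285. The push block is at (127,213) with its orange handle on the robot side. The bundle is at (120,142), the saw at (290,115) and the square at (390,150).

```bash
cat > h.py <<'E'
import numpy as np,cv2
from bench import get_image,ctrl
def w(d,uv,z):
    uv=np.atleast_2d(np.array(uv,float));T=d["T"]
    r=np.c_[(uv[:,0]-d["cx"])/d["fx"],(uv[:,1]-d["cy"])/d["fy"],np.ones(len(uv))]@T[:3,:3].T
    return T[:3,3]+r*((z-T[2,3])/r[:,2])[:,None]
def px(d,P):
    P=np.atleast_2d(P);T=d["T"];c=(P-T[:3,3])@T[:3,:3]
    return np.c_[d["fx"]*c[:,0]/c[:,2]+d["cx"],d["fy"]*c[:,1]/c[:,2]+d["cy"]]
E
python3 - <<'E'
from h import *
d=dict(np.load("top0.npz"));I=d["pixels"]
a=cv2.resize(I[150:240,190:325],None,fx=5.9,fy=5.9,interpolation=cv2.INTER_CUBIC)[:,:,::-1]
cv2.imwrite("pics/board.png",a)
b=cv2.resize(I[205:245,330:430],None,fx=6,fy=6,interpolation=cv2.INTER_CUBIC)
c=cv2.resize(I[190:235,100:155],None,fx=6,fy=6,interpolation=cv2.INTER_CUBIC)
o=np.zeros((520,600,3),np.uint8);o[:240,:600]=b;o[245:515,:330]=c
cv2.imwrite("pics/bb.png",o[:,:,::-1])
H=cv2.cvtColor(I,cv2.COLOR_RGB2HSV)
def rect(m,x0,x1,y0,y1,z,n):
    k=np.zeros(m.shape,np.uint8);k[y0:y1,x0:x1]=m[y0:y1,x0:x1]
    ps=np.argwhere(k)[:,::-1];W=w(d,ps,z)[:,:2].astype(np.float32)*1000
    print(n,len(ps),cv2.minAreaRect(W),W.mean(0))
h,s,v=H[...,0],H[...,1],H[...,2]
rect(((h<8)|(h>172))&(s>100),330,430,205,245,.032,"bar")
rect((h>3)&(h<14)&(s>180)&(v>120),100,155,190,235,.09,"handle")
rect((h>12)&(h<25)&(s>60)&(v>90),100,155,190,235,.036,"body")
rect((h>10)&(h<28)&(s>60)&(v>60),190,325,160,235,.018,"board")
E
```

```text
bar 1163 ((475.7066955566406, -336.6498718261719), (39.15153503417969, 221.49221801757812), 2.9827589988708496) [ 475.60034 -336.64536]
handle 121 ((496.5984802246094, 353.0229797363281), (61.561405181884766, 15.426285743713379), 70.94464874267578) [496.734   354.37772]
body 525 ((520.4879760742188, 350.4744873046875), (77.59532165527344, 73.37765502929688), 72.43635559082031) [525.0159  347.85464]
board 5412 ((559.2764282226562, -3.303985595703125), (319.7669982910156, 169.9564971923828), 85.91256713867188) [542.244     -7.398089]
```

View pics/board.png

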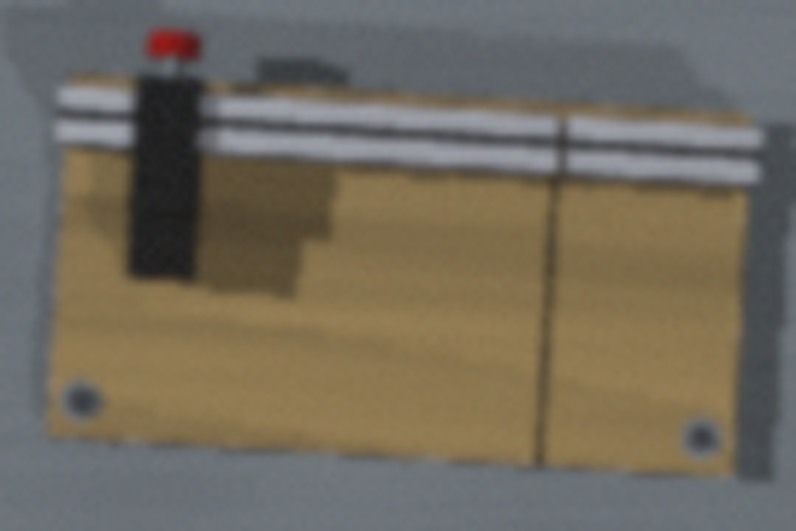

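View pics/bb.png

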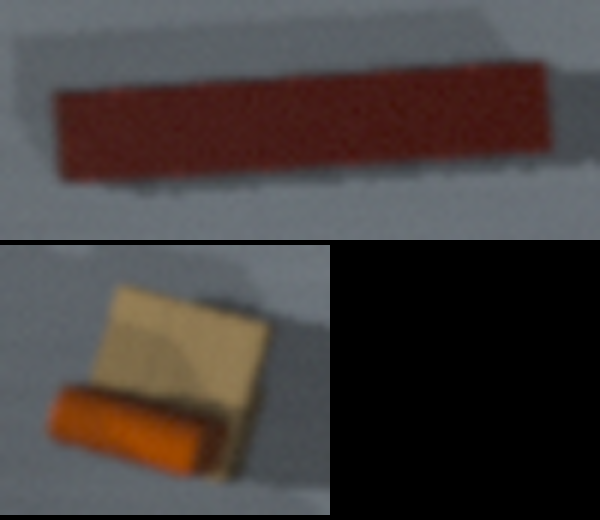

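Board in world: about (559,-3) mm with yaw -4.1°, and the 320x170 mm size matches. The bar centre is about (476,-337) mm with yaw +3°. Next I'll refine the block, bar and stop with a silhouette fit over both views.

```bash
cat > fit.py <<'E'
from h import *
from scipy.optimize import minimize
def box(x0,x1,y0,y1,z0,z1): return np.array([[x,y,z] for x in(x0,x1) for y in(y0,y1) for z in(z0,z1)])/1e3
M={"bar":[box(-21,21,-110,110,0,32)],
"block":[box(-22,22,-35,35,0,18),box(-22,52,-35,35,18,36),box(-19,7,-33,33,36,84),box(-14,2,-33,33,84,93)]}
def sil(d,boxes,p,z=0,K=4):
    c,s=np.cos(p[2]),np.sin(p[2]);im=np.zeros((384*K,512*K),np.uint8)
    for b in boxes:
        P=b@np.array([[c,s,0],[-s,c,0],[0,0,1]])+[p[0],p[1],z]
        q=(px(d,P)+.5)*K-.5
        cv2.fillConvexPoly(im,cv2.convexHull(np.round(q*16).astype(np.int32)),255,shift=4)
    return cv2.resize(im,(512,384),interpolation=cv2.INTER_AREA)/255.
def mask(d,n,roi):
    H=cv2.cvtColor(d["pixels"],cv2.COLOR_RGB2HSV);h,s,v=[H[...,i] for i in range(3)]
    m=((h<10)|(h>170))&(s>90) if n=="bar" else (h<28)&(s>60)&(v>30)
    k=np.zeros(m.shape);x0,x1,y0,y1=roi;k[y0:y1,x0:x1]=m[y0:y1,x0:x1];return k
def fit(ds,n,rois,p0,z=0):
    ms=[mask(d,n,r) for d,r in zip(ds,rois)]
    def f(p): return sum(np.abs(sil(d,M[n],p,z)-m).sum() for d,m in zip(ds,ms))
    r=minimize(f,p0,method="Nelder-Mead",options=dict(initial_simplex=np.array([p0]*4)+np.array([[0,0,0],[.008,0,0],[0,.008,0],[0,0,.08]])))
    return np.round(r.x,4),round(r.fun,1),[int(m.sum()) for m in ms]
E
python3 - <<'E'
from fit import *
t,s=[dict(np.load(n+"0.npz")) for n in("top","scene")]
R={"bar":[(330,430,205,245),(212,265,110,156)],"block":[(100,155,190,235),(318,368,240,295)]}
P={"bar":[.4757,-.3366,.052],"block":[.505,.35,-.28]}
for n in R:
    print(n,fit([t,s],n,R[n],P[n]),fit([t],n,R[n][:1],P[n]),fit([s],n,R[n][1:],P[n]))
# stop
I=t["pixels"];g=I.max(2);k=np.zeros(g.shape,bool);k[180:197,205:232]=g[180:197,205:232]<45
ps=np.argwhere(k)[:,::-1];yw=np.deg2rad(-4.09);c=np.array([.5593,-.0033])
def tob(W): 
    q=W[:,:2]-c;return np.c_[q@[np.cos(yw),np.sin(yw)],q@[-np.sin(yw),np.cos(yw)]]*1e3
for z,f in((.018,np.min),(.054,np.max)):
    e=[f(tob(w(t,ps[ps[:,1]==r],z))[:,1]) for r in range(182,196)]
    print("stop edge z",z,np.round(np.median(e),1))
print("slot",tob(w(t,[[190+545/5.9-.5,150+350/5.9-.5]],.018)),"fence",tob(w(t,[[190+400/5.9-.5,150+167/5.9-.5]],.018)))
from scipy.spatial.transform import Rotation as Ro
print(Ro.from_rotvec(ctrl.get_state()["tool_rot"]).as_matrix().round(3))
E
```

```text
bar (array([ 0.475 , -0.34  ,  0.0359]), np.float64(223.5), [1186, 599]) (array([ 0.4752, -0.3398,  0.0386]), np.float64(148.7), [1186]) (array([ 0.4744, -0.3394,  0.0284]), np.float64(70.5), [599])
block (array([ 0.5032,  0.3518, -0.2922]), np.float64(137.2), [818, 1056]) (array([ 0.5031,  0.3523, -0.2595]), np.float64(55.2), [818]) (array([ 0.5037,  0.3519, -0.3226]), np.float64(68.3), [1056])
stop edge z 0.018 99.2
stop edge z 0.054 120.6
slot [[-31.68499621 -69.18757139]] fence [[49.75022387  3.40111508]]
[[-0.949  0.314 -0.   ]
 [ 0.314  0.949 -0.002]
 [-0.    -0.002 -1.   ]]
```

```bash
cat > go.py <<'E'
# go.py x y z toolY_deg : remaining shift (mm) in present tool axes and turn
import sys,numpy as np
from bench import ctrl
from scipy.spatial.transform import Rotation as R
s=ctrl.get_state();A=R.from_rotvec(s["tool_rot"]).as_matrix()
a=np.degrees(np.arctan2(A[1,1],A[0,1]));print("t",round(s["time"],2),"pos",(s["position"]*1e3).round(1),"toolY",a.round(2),"F",s["ft_force"].round(1),"grip",round(s["grip_width"],3),round(s["grip_force"],1),"tilt",A[:2,2].round(4))
if len(sys.argv)>4:
    x=np.array(list(map(float,sys.argv[1:4])));print("shift now",((x-s["position"]*1e3)@A).round(1),"turn",np.radians((a-float(sys.argv[4])+90)%180-90).round(4))
    b=np.radians(float(sys.argv[4]));B=np.array([[np.sin(b),np.cos(b),0],[-np.cos(b),np.sin(b),0],[0,0,-1]]).T
    print("shift after turn",((x-s["position"]*1e3)@np.c_[B.T[:,0],B.T[:,1],B.T[:,2]] if 0 else B.T@(x-s["position"]*1e3)).round(1))
E
python3 -m crank '[[[-36,-19.5,0,0,-1],[-36,-19.5,0,0,-1],[-36,-19.5,0,0,-1],[-36,-19.5,0,0,-1],[-36,-19.5,0,0,-1],[-36,-19.5,0,0,-1],[-36,-19.5,0,0,-1],[-36,-19.5,0,0,-1],[-36,-19.5,0,0,-1],[-36,-19.5,0,0,-1]]]' 30
python3 -m crank '[[[-12,-39,0,0,-1],[-12,-39,0,0,-1],[-12,-39,0,0,-1],[-12,-39,0,0,-1],[-12,-39,0,0,-1],[-12,-39,0,0,-1],[-12,-39,0,0,-1],[-12,-39,0,0,-1],[-12,-39,0,0,-1],[-12,-39,0,0,-1]]]'
python3 go.py 475 -340 9 2.06
```

```text
time: 0.93
position: [0.4857, 0.3169, 0.2223]
tool_rot: [-0.5, -3.101, 0.0]
ft_force: [-0.3, 0.6, 0.5]
grip_width: 1.001
grip_force: 0.0
time: 1.77
position: [0.4754, -0.0911, 0.2224]
tool_rot: [0.5, 3.102, 0.001]
ft_force: [-0.5, -0.7, -0.1]
grip_width: 1.0
grip_force: 0.0
t 1.77 pos [475.4 -91.1 222.4] toolY 71.69 F [-0.5 -0.7 -0.1] grip 1.0 0.0 tilt [0.0001 0.0006]
shift now [ -77.9 -236.6  213.3] turn 1.2152
shift after turn [-248.8   -8.6  213.4]
```

```bash
sed -i 's/^    b=.*/    b=np.radians(float(sys.argv[4]));B=np.array([[-np.sin(b),np.cos(b),0],[np.cos(b),np.sin(b),0],[0,0,-1]])/; s/^    print("shift after.*/    print("shift after turn",(B@(x-s["position"]*1e3)).round(1))/' go.py
python3 -m crank '[[[-13,-39.4,0,0,-1],[-13,-39.4,0,0,-1],[-13,-39.4,0,0,-1],[-13,-39.4,0,0,-1],[-13,-39.4,0,0,-1],[-13,-39.4,0,0,-1],[0,0,10,0.122,-1],[0,0,10,0.122,-1],[0,0,10,0.122,-1],[0,0,10,0.122,-1]]]' >/dev/null
python3 -m crank '[[[0,0,20,0.122,-1],[0,0,20,0.122,-1],[0,0,20,0.122,-1],[0,0,20,0.122,-1],[0,0,20,0.122,-1],[0,0,10,0.117,-1]]]' >/dev/null
python3 go.py 475 -340 6 2.06
```

```text
t 3.1 pos [ 474.5 -336.9   69.8] toolY 1.73 F [-0.3  0.6 -0.9] grip 1.002 0.0 tilt [-0.0033  0.0018]
shift now [-3.3  0.6 63.8] turn -0.0058
shift after turn [-3.2  0.4 63.8]
```

```bash
python3 -m crank '[[[-3,0.5,20,0,-1],[0,0,20,0,-1],[0,0,14,0,-1],[0,0,9,0,-1],[0,0,0,0,1],[0,0,0,0,1],[0,0,0,0,1],[0,0,0,0,1],[0,0,0,0,1]]]' 35
python3 go.py 475 -340 6 2.06
```

```text
time: 3.85
position: [0.4772, -0.3414, 0.0105]
tool_rot: [2.18, 2.26, 0.001]
ft_force: [0.3, -0.3, 0.3]
grip_width: 0.706
grip_force: 0.0
t 3.85 pos [ 477.2 -341.4   10.5] toolY 2.07 F [ 0.3 -0.3  0.3] grip 0.706 0.0 tilt [ 0.0018 -0.0005]
shift now [ 1.5 -2.1  4.5] turn 0.0001
shift after turn [ 1.5 -2.1  4.5]
```

```bash
python3 -m crank '[[[0,0,4,0,1],[0,0,0,0,1],[0,0,0,0,1],[0,0,0,0,1],[0,0,0,0,1],[0,0,0,0,1]]]'>/dev/null
python3 go.py
```

```text
t 4.35 pos [ 476.4 -340.9    5.4] toolY 2.07 F [ 0.2 -0.2 -1.6] grip 0.477 34.9 tilt [-0.0002  0.0003]
```

```bash
python3 -m crank '[[[0,0,-20,0,1],[0,0,-25,0.054,1],[0,0,-15,0.0535,1]]]'>/dev/null
python3 go.py 552.6 -26.9 50 -4.09
```

```text
t 4.6 pos [ 476.5 -341.7   67. ] toolY -4.28 F [ 1.2 -0.4 -1.2] grip 0.478 34.9 tilt [ 0.0007 -0.0005]
shift now [319.6  52.4  16.9] turn -0.0032
shift after turn [319.4  53.5  17. ]
```

```bash
python3 -m crank '[[[30,5.4,0,0,1],[35,6,0,0,1],[37,6.1,0,0,1],[37,6,0,0,1],[37,6,0,0,1],[37,6,0,0,1],[37,6,0,0,1],[35,6,0,0,1],[22,4,0,0,1],[12,2,5,0,1]]]'>/dev/null
python3 go.py 552.6 -26.9 23.4 -4.09
python3 - <<'E'
from fit import *
d=get_image("top");np.savez("top1.npz",**d)
a=cv2.resize(d["pixels"][140:250,180:340],None,fx=5,fy=5,interpolation=cv2.INTER_CUBIC)[:,:,::-1];cv2.imwrite("pics/b1.png",a)
E
```

```text
t 5.43 pos [553.8 -22.1  60.8] toolY -3.79 F [ 0.1  0.5 -2.4] grip 0.479 34.9 tilt [0.0013 0.0019]
shift now [-4.9 -1.  37.4] turn 0.0053
shift after turn [-4.9 -0.9 37.4]
```

View pics/b1.png

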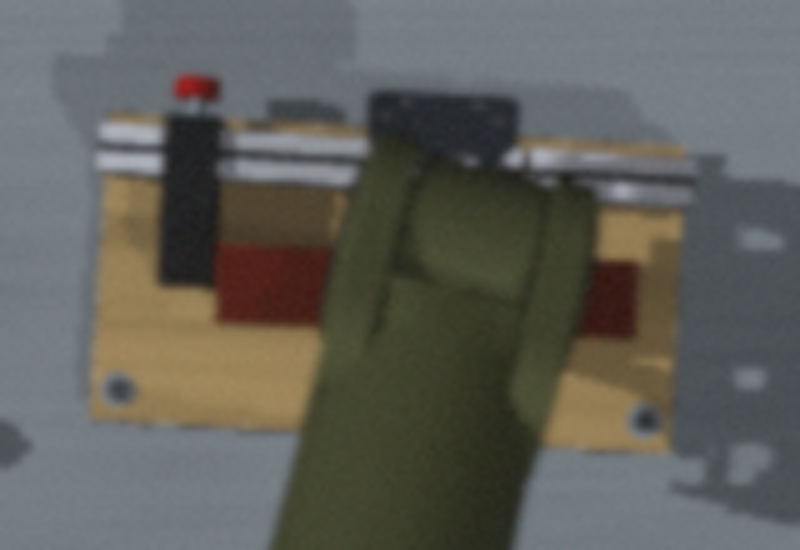

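The bar hangs level over the bed. Its left end is at crop x≈217, almost level with the stop's working face (≈219), so I'll back off along y before lowering.

```bash
python3 -m crank '[[[-7,-1,0,0.004,1],[-5,0,12,0,1],[0,0,15,0,1],[0,0,5,0,1],[0,0,0,0,1],[0,0,0,0,1]]]'>/dev/null
python3 go.py 552.6 -26.9 23.4 -4.09
```

```text
t 5.98 pos [550.1 -40.7  28.2] toolY -4.5 F [-0.   0.6 -3.1] grip 0.479 34.9 tilt [-0.0009 -0.0008]
shift now [14.   1.4  4.8] turn -0.0072
shift after turn [14.   1.5  4.8]
```

```bash
python3 -m crank '[[[0,1.5,3,-0.007,1],[0,0,2,0,1],[0,0,0,0,1],[0,0,0,0,1]]]'>/dev/null
python3 go.py
python3 -m crank '[[[4,0,0,0,1],[4,0,0,0,1],[2,0,0,0,1],[0,0,0,0,1],[0,0,0,0,1]]]'>/dev/null
python3 go.py
```

```text
t 6.32 pos [552.4 -38.6  23.7] toolY -3.91 F [-0.3 -0.1 -1.9] grip 0.481 34.9 tilt [0.0003 0.0002]
t 6.73 pos [553.  -28.3  23.6] toolY -3.87 F [ 0.8 -0.  -2.5] grip 0.482 34.9 tilt [0.0002 0.0001]
```

```bash
for i in 1; do python3 -m crank '[[[3,0,0.5,0,1],[3,0,0,0,1],[0,0,0,0,1],[0,0,0,0,1]]]'>/dev/null; python3 go.py; python3 -m crank '[[[1.5,0,0,0,1],[1.5,0,0,0,1],[0,0,0,0,1],[0,0,0,0,1]]]'>/dev/null; python3 go.py; done
```

```text
t 7.07 pos [553.8 -22.6  23.4] toolY -3.92 F [0.4 0.8 0.8] grip 0.483 34.9 tilt [0.0007 0.0003]
t 7.4 pos [553.9 -20.1  23.4] toolY -3.94 F [-1.1 -2.9  3.5] grip 0.484 34.9 tilt [ 0.0008 -0.0003]
```

```bash
python3 -m crank '[[[1.5,0,0,0,1],[0,0,0,0,1],[0,0,0,0,1]]]'>/dev/null; python3 go.py; python3 -m crank '[[[1,0,0,0,1],[0,0,0,0,1],[0,0,0,0,1]]]'>/dev/null; python3 go.py
```

```text
t 7.65 pos [553.9 -19.2  23.4] toolY -3.96 F [-0.1 -5.   5.6] grip 0.482 34.9 tilt [ 0.0007 -0.0009]
t 7.9 pos [553.9 -19.2  23.4] toolY -3.98 F [ 0.5 -7.3  5.6] grip 0.48 34.9 tilt [ 0.0007 -0.0021]
```

The bar is against the stop: y stopped changing while the reaction rose to 7 N. Next I'll open partly, since the fence is 33 mm away, and lift.

```bash
python3 -m crank '[[[0,0,-1,0,-0.3],[0,0,0,0,-0.3],[0,0,0,0,-0.3],[0,0,0,0,-0.3],[0,0,-15,0,-0.3],[0,0,-30,0,-0.3],[0,0,-40,0,-0.3],[0,0,-40,0,-1],[0,0,-40,0,-1]]]'>/dev/null
python3 go.py 497 354 160 -16.7
```

```text
t 8.65 pos [553.1 -16.7 190.4] toolY -3.91 F [0.5 0.4 0.2] grip 0.734 0.0 tilt [-0.001   0.0006]
shift now [366.  -81.2  30.7] turn 0.2232
shift after turn [ 339.  -160.2   30.4]
```

```bash
python3 -m crank '[[[30,-6.6,0,0,-1],[38,-8.4,0,0,-1],[39,-8.6,0,0,-1],[39,-8.6,0,0,-1],[39,-8.6,0,0,-1],[39,-8.6,0,0,-1],[39,-8.6,0,0,-1],[39,-8.6,0,0,-1],[36,-8,0,0,-1],[27,-6,0,0,-1]]]'>/dev/null
python3 -m crank '[[[0,0,5,0.11,-1],[0,0,10,0.113,-1],[0,0,10,0,-1],[0,0,10,0,-1],[0,0,0,0,-1]]]'>/dev/null
python3 go.py 497.5 353.5 43 -16.7
python3 - <<'E'
from fit import *
d=get_image("top");a=cv2.resize(d["pixels"][120:260,60:340],None,fx=2.8,fy=2.8,interpolation=cv2.INTER_CUBIC)
e=get_image("scene");b=cv2.resize(e["pixels"][200:312,240:464],None,fx=1.7,fy=1.7,interpolation=cv2.INTER_CUBIC)
o=np.zeros((600,800,3),np.uint8);o[:a.shape[0],:a.shape[1]]=a;o[400:400+b.shape[0],:b.shape[1]]=b
cv2.imwrite("pics/c1.png",o[:,:,::-1])
E
```

```text
t 9.9 pos [496.7 351.5 151.4] toolY -16.56 F [-1.7 -1.8 -0.2] grip 0.999 0.0 tilt [-0.0033 -0.0025]
shift now [  2.5   0.5 108.4] turn 0.0025
shift after turn [  2.1   0.2 108.4]
```

View pics/c1.png

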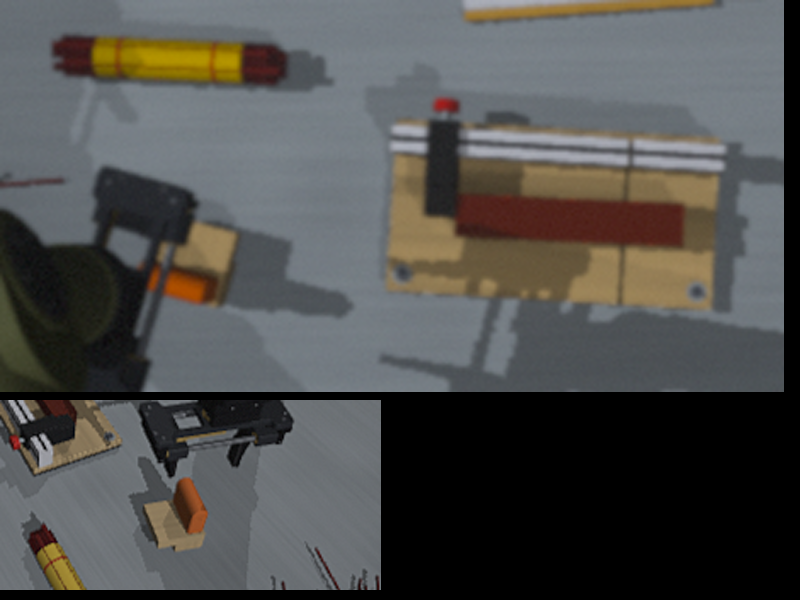

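The bar lies against the stop, parallel to the fence, with its left end at crop (457,215). The gripper straddles the handle squarely, so I'll descend and grip.

```bash
python3 -m crank '[[[2,0.3,20,0,-1],[0,0,35,0,-1],[0,0,30,0,-1],[0,0,15,0,-1],[0,0,8,0,-1],[0,0,0,0,1],[0,0,0,0,1],[0,0,0,0,1],[0,0,0,0,1],[0,0,0,0,1]]]' 55 >/dev/null
python3 -m crank '[[[0,0,0,0,1],[0,0,0,0,1],[0,0,0,0,1],[0,0,0,0,1],[0,0,0,0,1]]]' >/dev/null
python3 go.py 497.5 353.5 43 -16.7
```

```text
t 11.25 pos [499.1 354.2  46.1] toolY -16.7 F [-0.6 -0.5  0.2] grip 0.325 0.0 tilt [0.0001 0.0001]
shift now [-1.2 -1.4  3.1] turn 0.0
shift after turn [-1.2 -1.4  3.1]
```

```bash
python3 -m crank '[[[0,0,3,0,1],[0,0,0,0,1],[0,0,0,0,1],[0,0,0,0,1]]]' >/dev/null
python3 go.py
python3 -m crank '[[[0,0,-25,0,1],[0,0,-35,0,1],[0,0,-35,0,1],[0,0,0,0,1],[0,0,0,0,1]]]' >/dev/null
python3 go.py
```

```text
t 11.58 pos [499.7 354.3  45.6] toolY -16.69 F [-4.2 -2.9 15.3] grip 0.292 55.0 tilt [-0.0002  0.0013]
t 12.0 pos [500.2 354.9 139.9] toolY -16.7 F [-0.7  0.5 -3.3] grip 0.294 55.0 tilt [0.0026 0.0029]
```

```bash
python3 -m crank '[[[0,0,0,-0.11,1],[0,0,0,-0.11,1]]]' >/dev/null
python3 go.py 492.6 -10.6 120 -4.09
```

```text
t 12.17 pos [497.7 353.7 136. ] toolY -3.78 F [-0.1  0.3 -1.9] grip 0.295 55.0 tilt [-0.0026 -0.0022]
shift now [-363.8   19.    16.8] turn 0.0054
shift after turn [-363.7   20.9   16. ]
```

```bash
python3 -m crank '[[[-28,1.6,0,0,1],[-38,2.1,0,0,1],[-40,2.2,0,0,1],[-40,2.2,0,0,1],[-40,2.2,0,0,1],[-40,2.2,0,0,1],[-40,2.2,0,0,1],[-40,2.2,0,0,1],[-36,2,0,0,1],[-20,1.2,0,0,1]]]' >/dev/null
python3 -m crank '[[[0,0,0,0,1],[0,0,0,0,1],[0,0,0,0,1]]]' >/dev/null
python3 go.py 492.6 -10.6 95 -4.09
python3 - <<'E'
from fit import *
d=get_image("top");np.savez("top2.npz",**d);a=cv2.resize(d["pixels"][140:250,180:340],None,fx=3.4,fy=3.4,interpolation=cv2.INTER_CUBIC)
e=get_image("scene");np.savez("scene2.npz",**e);b=cv2.resize(e["pixels"][145:255,200:330],None,fx=4.1,fy=4.1,interpolation=cv2.INTER_CUBIC)[:,:]
b=cv2.resize(e["pixels"][150:250,210:320],None,fx=2.2,fy=2.2,interpolation=cv2.INTER_CUBIC)
o=np.zeros((600,560,3),np.uint8);o[:a.shape[0],:a.shape[1]]=a;o[378:378+b.shape[0],:b.shape[1]]=b
cv2.imwrite("pics/d1.png",o[:,:,::-1])
E
```

```text
t 13.25 pos [492.4  -7.2 137. ] toolY -4.04 F [-0.2  0.9 -1.9] grip 0.294 55.0 tilt [-0.002   0.0001]
shift now [-3.4  0.5 42. ] turn 0.0008
shift after turn [-3.4  0.4 42. ]
```

View pics/d1.png

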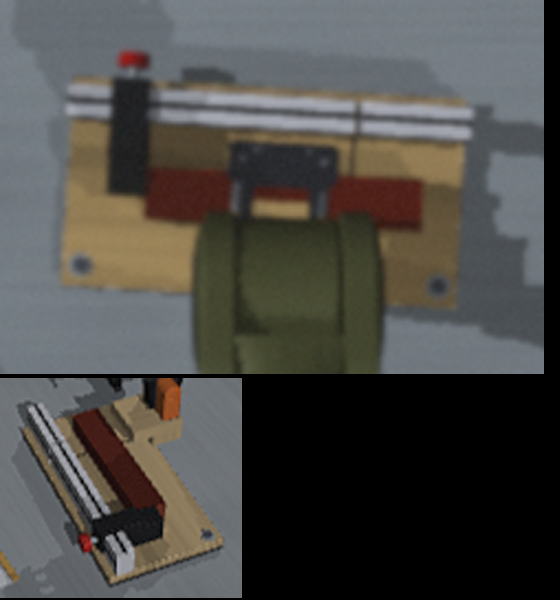

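The block is held upright with its rebate facing the bar, and it clears the bar's near edge. The bar still touches the stop. I'll descend onto it.

```bash
python3 -m crank '[[[0,0,15,0,1],[0,0,20,0,1],[0,0,12,0,1],[0,0,5,0,1],[0,0,0,0,1],[0,0,0,0,1]]]' >/dev/null
python3 go.py
python3 -m crank '[[[0,0,3,0,1],[0,0,2,0,1],[0,0,2,0,1],[0,0,0,0,1],[0,0,0,0,1]]]' >/dev/null
python3 go.py
```

```text
t 13.85 pos [493.5  -7.8  86.2] toolY -4.03 F [ 0.1  0.2 -2.3] grip 0.294 55.0 tilt [-0.     -0.0005]
t 14.27 pos [493.4  -8.3  79.2] toolY -4.1 F [ 0.3  0.6 -2.5] grip 0.294 55.0 tilt [0.0002 0.0002]
```

```bash
python3 -m crank '[[[0,4,0,0,1],[0,5,0,0,1],[0,4,0,0,1],[0,4,0,0,1],[0,4,0,0,1],[0,4,0,0,1],[0,4,0,0,1],[0,4,0,0,1],[0,3,0,0,1],[0,2,0,0,1]]]' >/dev/null
python3 go.py
python3 -m crank '[[[0,2,0,0,1],[0,2,0,0,1],[0,0,0,0,1],[0,0,0,0,1]]]' >/dev/null
python3 go.py
```

```text
t 15.1 pos [531.7 -11.1  79. ] toolY -4.1 F [-1.2 -0.3 -2.4] grip 0.295 55.0 tilt [ 0.0002 -0.0003]
t 15.43 pos [535.7 -11.4  79.2] toolY -4.1 F [-0.3 -0.3 -1.8] grip 0.291 55.0 tilt [ 0.0011 -0.0001]
```

```bash
python3 -m crank '[[[0,1.5,0,0,1],[0,1.5,0,0,1],[0,0,0,0,1],[0,0,0,0,1]]]' >/dev/null
python3 go.py
python3 -m crank '[[[0,1,0,0,1],[0,1,0,0,1],[0,0,0,0,1],[0,0,0,0,1]]]' >/dev/null
python3 go.py
```

```text
t 15.77 pos [538.4 -11.5  79.1] toolY -4.09 F [-1.5  0.  -1.6] grip 0.292 55.0 tilt [0.0004 0.0001]
t 16.1 pos [539.9 -11.4  78.9] toolY -4.1 F [-3.   1.5 -1.2] grip 0.297 55.0 tilt [-0.0009  0.0005]
```

```bash
python3 -m crank '[[[0,1,1,0,1],[0,0,1,0,1],[0,0,1,0,1],[0,0,0,0,1],[0,0,0,0,1]]]' >/dev/null
python3 go.py
python3 - <<'E'
from fit import *
d=get_image("top");np.savez("top3.npz",**d);a=cv2.resize(d["pixels"][155:235,190:330],None,fx=5,fy=5,interpolation=cv2.INTER_CUBIC)
cv2.imwrite("pics/e1.png",a[:,:,::-1])
E
```

```text
t 16.52 pos [540.1 -11.5  77.5] toolY -4.12 F [-11.6   1.4  17.4] grip 0.297 55.0 tilt [-0.0035  0.0024]
```

View pics/e1.png

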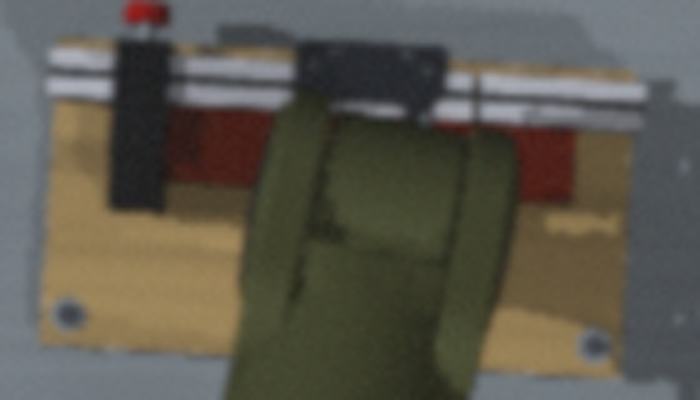

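The bar is flush along the fence. Its left end is at the stop, crop (168,145), and the block is hooked over it. I'll measure the bar's shift along the fence since it was set against the stop.

Run:
```python
from fit import *
yw=np.deg2rad(-4.09);c=np.array([.5593,-.0033])
e=np.array([-np.sin(yw),np.cos(yw)]);ex=np.array([np.cos(yw),np.sin(yw)])
for n,xc in(("top2",-4.2),("top3",29)):
    d=dict(np.load(n+".npz"));I=d["pixels"].astype(np.float32)
    def prof(ys):
        out=[]
        for y in ys:
            P=[np.r_[c+ex*(xc+k)/1e3+e*y/1e3,.05] for k in range(-13,14,2)]
            q=px(d,P).astype(np.float32)
            out.append(cv2.remap(I,q[:,:1],q[:,1:],cv2.INTER_LINEAR).mean((0,1)))
        return np.array(out)
    for nm,ys,ch in(("free end",np.arange(-140,-112,.5),1),("stop end",np.arange(80,112,.5),0)):
        p=prof(ys)[:,ch];lv=(p[:4].mean()+p[-4:].mean())/2
        k=np.argmin(np.abs(p-lv));print(n,nm,"edge y",ys[k],np.round(p[::8],0))
```

```text
top2 free end edge y -124.0 [79. 80. 80. 77. 55. 34. 32.]
top2 stop end edge y 88.0 [71. 70. 67. 59. 57. 58. 63. 64.]
top3 free end edge y -124.5 [83. 83. 82. 78. 52. 34. 32.]
top3 stop end edge y 94.0 [52. 51. 50. 47. 38. 34. 33. 33.]
```

```bash
python3 -m crank '[[[0,0,-1,0,1],[1,0,0,0,1],[1,0,0,0,1],[1,0,0,0,1],[0,0,0,0,1],[0,0,0,0,1]]]' >/dev/null
python3 go.py
```

```text
t 17.07 pos [540.1 -11.3  77.6] toolY -4.22 F [-7.5 -3.8  8.4] grip 0.29 55.0 tilt [-0.0028 -0.0019]
```

```bash
python3 -m crank '[[[1,-0.4,-0.4,0,1],[1,0,0,0,1],[1,0,0,0,1],[0,0,0,0,1],[0,0,0,0,1]]]' >/dev/null
python3 go.py
```

```text
t 17.48 pos [540.3  -9.7  77.8] toolY -4.28 F [-6.1 -5.9  5. ] grip 0.292 55.0 tilt [-0.0017 -0.0041]
```

```bash
python3 -m crank '[[[-1.5,0.4,0.5,0,1],[0,0.3,0.4,0,1],[0,0,0.4,0,1],[0,0,0,0,1],[0,0,0,0,1],[0,0,0,0,1]]]' >/dev/null
python3 go.py
python3 - <<'E'
from fit import *
d=get_image("top");np.savez("top4.npz",**d)
e0=get_image("scene");np.savez("scene4.npz",**e0)
yw=np.deg2rad(-4.09);c=np.array([.5593,-.0033])
e=np.array([-np.sin(yw),np.cos(yw)]);ex=np.array([np.cos(yw),np.sin(yw)])
for n in("top2","top3","top4"):
    d=dict(np.load(n+".npz"));I=d["pixels"].astype(np.float32);xc=-4.2 if n=="top2" else 29
    ys=np.arange(-140,-112,.1);p=[]
    for y in ys:
        q=px(d,[np.r_[c+ex*(xc+k)/1e3+e*y/1e3,.05] for k in range(-13,14,2)]).astype(np.float32)
        p.append(cv2.remap(I,q[:,:1],q[:,1:],cv2.INTER_LINEAR)[...,1].mean())
    p=np.array(p);print(n,ys[np.argmin(abs(p-(p[:20].mean()+p[-20:].mean())/2))])
o=np.r_[cv2.resize(d["pixels"][165:205,205:255],None,fx=6,fy=6,interpolation=cv2.INTER_CUBIC),cv2.resize(e0["pixels"][190:240,235:285],None,fx=6,fy=6,interpolation=cv2.INTER_CUBIC)]
cv2.imwrite("pics/f1.png",o[:,:,::-1])
E
```

```text
t 17.98 pos [540.3 -10.   77.5] toolY -4.26 F [-11.6  -3.5  16.3] grip 0.291 55.0 tilt [-0.0038 -0.001 ]
top2 -124.1000000000009
top3 -124.70000000000087
top4 -124.80000000000086
```

View pics/f1.png

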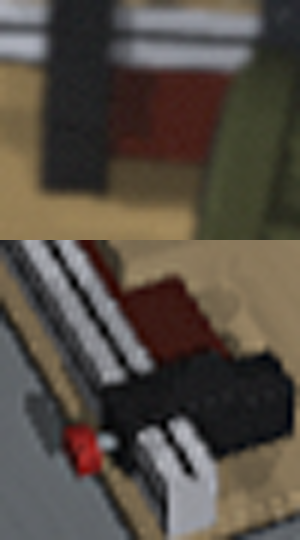

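The bar has not moved along the fence and meets the black stop in both views. The push holds at about 12 N towards the fence and 16 N down. One settle check, then I'll hand in if it is steady.

```bash
python3 -m crank '[[[0,0,0,0,1],[0,0,0,0,1],[0,0,0,0,1],[0,0,0,0,1],[0,0,0,0,1],[0,0,0,0,1],[0,0,0,0,1],[0,0,0,0,1]]]' >/dev/null
python3 go.py; python3 -c "
from bench import ctrl,job
s=ctrl.get_state();f=s['ft_force']
if 8<-f[0]<18 and 11<f[2]<22 and s['grip_force']>40: print(job.close_job())"
```

```text
t 18.75 pos [540.3 -10.   77.5] toolY -4.25 F [-12.2  -3.9  16.7] grip 0.297 55.0 tilt [-0.0038 -0.001 ]
the job is handed in; nothing more can be done
None
```

I handed the job in at 18.8 s of robot time: the bar lay flat against fence and stop, and the push block was still pressing it at about 12 N towards the fence and 17 N down; no verdict came back.

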